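# Load the slide carrier into the rocking stainer

## Robot

A 7-joint arm with a two-finger parallel gripper is mounted at the origin on a cart in front of the work surface, level with it; the furniture and walls round the work are solid. World frame = base frame: x ahead of the robot, y to its left, z up, the work surface at z = 0. Lengths are in m, angles in degrees, forces in N, time in s.
With the tool pointing down it reaches from about 0.425 to 0.875 m from the base axis. Payload 4.7 kg.
Tool frame: the origin (TCP) lies between the finger pads; the fingertips stand 22 mm ahead of it and the grasp point (between the pads) lies 3 mm ahead of it (env.tip_reach is the distance from the TCP to the fingertips, in m); z points along the fingers, y is the line along which they close (so a half turn about z gives the same grasp; the last joint's range is limited). The gripper opens to 87 mm and grips with 3 to 60 N. Pads are 19 mm wide; open, the fingers measure 117 mm over their backs; the gripper's body (75 mm by 190 mm) begins 51 mm behind the grasp point.
Start: joints at [-66.457, 18.392, -4.016, 83.108, 1.295, 78.541, -3.26], TCP at [0.251, 0.6, 0.211] pointing down, gripper open.
Joint ranges: [-163.93, 163.93], [-17.29, 119.83], [-79.2, 71.16], [3.27, 140.29], [-89.18, 269.18], [5.43, 117.66], [-154.24, 154.24]. Speed limits (degrees/s): [147.25, 147.25, 180, 180, 180, 180, 180].

## Interface

Orientations are given as [roll, pitch, yaw] about the fixed x, y, z axes, in that order (R = Rz(yaw) Ry(pitch) Rx(roll)).
In Python, from cell import env gives the robot as it stands.
- The arm moves only by the shell command python3 -m creep 'ROWS' [FORCE]. ROWS is JSON, one flat list of numbers, 7 for each row, row after row: the finger opening in mm, from 0 to 87, then the shift along the tool's x, y, z in units of 30 mm (1.0 is 30 mm), then the turn, a rotation vector about the tool's x, y, z in units of 6 degrees (1.0 is 6 degrees). A call has 1 to 12 rows; each row is the pose to reach, as a shift and turn from the pose commanded when the call began, along the tool's axes at that moment; what a row does not reach only later rows make up. A row lasts 1/10 s, in which the tool goes at most 50 mm and 8.59 degrees, less where a joint would pass 70% of its speed; a pose out of reach is approached as far as the arm can. A call with a gripper value outside its range is refused whole. The fingers move at their own pace and stop on an object; FORCE is the grip in N (left out, the last holds). Time passes only in rows, so rows that repeat a pose let the fingers close. It gives the time, the measured TCP pose, the force, the opening and the grip force at its end, in the units of the state.
- env.get_obs(): the state, without advancing time (a new reading comes with each control period).
- env.read_camera(name): name is "scene" or "top"; returns a dict with "color" (400x640x3 uint8, red, green, blue), "depth" (400x640 float32, m along the optical axis (not along the pixel's ray), 0 where there is no reading), "fovy" (degrees; the focal length in pixels is half the picture's height over the tangent of half this angle, whatever the lens; pixels are square), "cx", "cy" (the principal point, pixels), "R" (3x3) and "t" (3): a world point X has camera coordinates R X + t. Camera axes: x right, y down, z forward; pixel columns grow to the right and rows downward; lengths in m; the calibration is good to about 2 mm. A picture is of the moment at which its call begins.
- env.sign_off(): hands the job in; it is judged then, once.
The state is a dict: "time_s": time; "qpos": joint angles; "joint_velocities": joint speeds; "effort": joint torques, N m; "tool_pos": TCP position; "tool_rot": TCP orientation; "force": force on the tool from outside, world axes, zero at the start; "wrist_torque": the same for the moment, N m; "grip_width": finger opening in m; "grasp_force": force on a finger pad.
Only numpy, scipy, OpenCV 4.12 (cv2) and the standard library are available. Lean on these libraries where they do the work, as an engineer would, in place of code of your own. Each camera call takes 0.05 s, during which the arm holds its last target. There are 200 camera calls.

## Task

Load the slide carrier for its rocking stain: draw the stainer's keeper bolt fully back by its upright knob, slide the carrier along the deck and under the guide lips until it is fully home against the end stops, its leading edge holding the limit-switch lever down, then shoot the keeper bolt all the way in behind it so that it cannot creep out. Keep the carrier flat on the deck, and leave the oil bottle, specimen pot and match box alone.

Things in the scene. Friction and masses are not known exactly. Their poses are not given: they have to be found in the camera images.
- carrier_mid (a point): Slide carrier: flat open steel tray, 100 mm long (its x), 64 wide (y), 12 high, 0.2 to 0.35 kg, with two glass slides. Point: its centre, 6 mm above its underside; z up. It starts on the open end of the deck, its x within 0.15 rad of the nest's x, middle within 10 mm of the nest's axis. Push it by the middle of its upright trailing edge, 50 mm behind this point. Friction on the deck about 0.6.
- nest (a point): Point of the fixed stainer (white housing, flat grey deck 335 x 110 mm, 60 mm above the bench), on the deck's upper face under the middle of a carrier that is fully home: carrier_mid is then 6 mm above it. x: along the deck, the way the carrier slides in (about to the robot's right); y: across the deck, away from the robot; z up. The deck reaches from x = -240 to 95 mm in this frame.
- channel_mouth (a point): On the deck, middle of the channel's mouth, 96 mm behind the nest on its axis, axes as the nest's. From here slippery white plastic lead-ins 13 mm high narrow from 47 to 33.5 mm each side of the axis within 30 mm, and rails go on to the end stops (1.5 mm play each side). Over the nest's front half, lips 15 mm above the deck lean 3 mm over the carrier's sides, so it cannot be lowered in.
- end_stop (a point): On the deck, 50 mm ahead of the nest on its axis, axes as the nest's: the line where the carrier's leading edge meets two rubber-faced end stops, 12 mm high, 27 mm each side of the axis.
- switch_lever (a joint): Roller lever of the presence switch, between the end stops, hinged on an upright pin; its spring pushes back with about 0.3 N, less than the carrier's friction, so a carrier pushed home stays. 0 rad = free, roller standing 14 mm out toward the incoming carrier, 11 mm high; about 0.54 rad with the carrier fully home; limit 0.75 rad.
- keeper_bolt (a joint): Flat steel keeper bolt, 12 mm wide, 10 high, in the channel's mouth on the side away from the robot; slides across the deck. m: 0 = drawn fully back (tip 2 mm outside the channel), 0.024 = shot fully in along nest -y (tip 22 mm inside). Its face is 2.7 mm behind a carrier that is fully home, so it goes in only then. Moves with 1.5 N, stays where left; starts at least half in, blocking the channel.
- keeper_knob (a point): Middle of the black upright finger knob on the keeper bolt, 12 mm diameter, 28 mm above the deck; the knob spans 18 to 38 mm above the deck, on an 8 mm stem. In the nest's frame it stays at x = -58.7 mm and goes from y = +42 mm (bolt drawn back) to +18 mm (shot). Push it sideways or pinch it from above. A guide strap 15 mm high covers y = +48 to +61 mm.
- oil_bottle: Bystander: brown glass dropper bottle, 38 mm diameter, 124 mm high; origin at the centre of its underside. Leave it.
- specimen_pot: Bystander: pale screw-cap specimen pot, 46 mm diameter, 66 mm high; origin at the centre of its underside. Leave it.
- matches: Bystander: small match box, 36 x 53 x 14 mm, lying flat; origin at the centre of its underside. Leave it.

How it is judged:
By the outcome, as a careful person would: the job done as asked, in the order asked, and still so for the second after the job is handed in, with the robot touching nothing.
It also fails if it takes over 51 s, if anything falls off the work surface, if the arm or the gripper's body presses on something with over 40 N, if the wrist force passes 120 N, or if a joint passes its speed limit or range.

## Working session

There is one attempt and no reset: what is moved stays moved. The work goes in short steps, Python scripts to look and compute and a shell command to move; the robot and the scene stay as the last step left them, time stands still between calls to the robot, and variables do not carry over. Pictures are saved under pics/ and viewed, at most 10 in all, crops included, and the job is handed in when it is done.

```bash
mkdir -p pics; cat > h.py <<'E'
import numpy as np, cv2
from cell import env
def cam(n):
    c=env.read_camera(n); c['f']=200/np.tan(np.radians(c['fovy'])/2); return c
def save(c,name,box=None,s=1):
    im=c['color'][:,:,::-1]
    if box: im=im[box[1]:box[3],box[0]:box[2]]
    cv2.imwrite('pics/'+name,cv2.resize(im,None,fx=s,fy=s,interpolation=cv2.INTER_CUBIC))
def px(c,u,v,z=None):
    "world point of pixel, by depth or on plane z"
    r=np.array([(u-c['cx'])/c['f'],(v-c['cy'])/c['f'],1]); R=c['R'];t=c['t']
    if z is None:
        d=c['depth'][int(round(v)),int(round(u))]; return R.T@(r*d-t)
    o=-R.T@t; w=R.T@r; return o+w*(z-o[2])/w[2]
def pj(c,X):
    p=c['R']@np.array(X)+c['t']; return p[:2]/p[2]*c['f']+[c['cx'],c['cy']]
E
python3 - <<'E'
from h import *
for n in('scene','top'):
    c=cam(n); save(c,n+'0.png'); print(n,c['f'],c['cx'],c['cy'],(-c['R'].T@c['t']).round(3))
o=env.get_obs(); print(o['tool_pos'],o['tool_rot'],o['time_s'],o['force'],env.tip_reach)
E
```

```text
scene 472.5526036532032 312.54083614607845 194.17500424675617 [-0.648  0.498  0.662]
top 399.3801984285704 318.76339067047314 205.78587491256718 [ 0.367 -0.056  1.38 ]
[0.25107062 0.59899452 0.20956158] [-1.79901606e+02  6.27973764e-03  1.57265855e+02] 0.1 [-0.19283794  0.59515153  0.30430676] 0.022
```

View pics/top0.png

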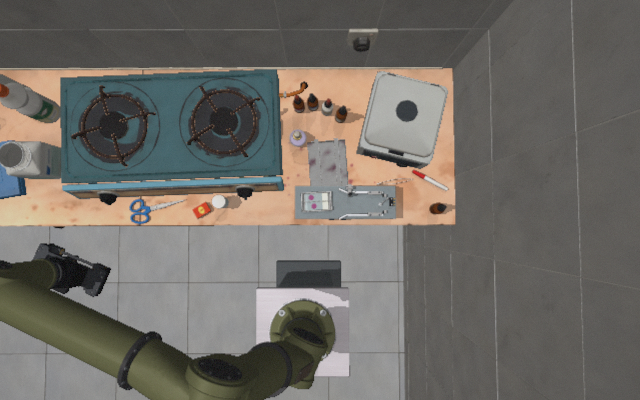

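View pics/scene0.png

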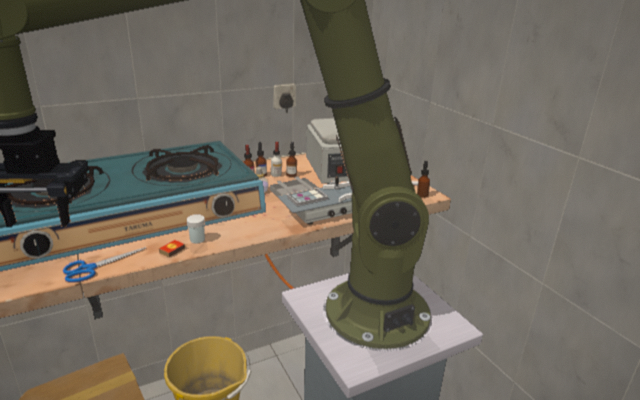

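The top view shows the stainer at about (295–397, 187–218) with the carrier at (303–332, 191–213). The oil bottle is near (438, 209), the pot at (219, 202) and the match box at (202, 210). Next I'll enlarge that area.

```bash
python3 - <<'E'
from h import *
c=cam('top'); save(c,'top1.png',(288,176,408,226),6.6)
for u,v in [(300,190),(317,202),(300,214),(340,214),(219,202),(438,208),(230,120),(330,160)]: print(u,v,px(c,u,v).round(4))
E
```

```text
300 190 [0.4832 0.0061 0.0573]
317 202 [ 0.4424 -0.0504  0.0702]
300 214 [0.4034 0.0059 0.0624]
340 214 [ 0.403  -0.1261  0.0624]
219 202 [0.4437 0.2727 0.0655]
438 208 [ 0.4207 -0.442   0.0886]
230 120 [0.6989 0.2233 0.1335]
330 160 [ 0.5923 -0.0956  0.0019]
```

View pics/top1.png

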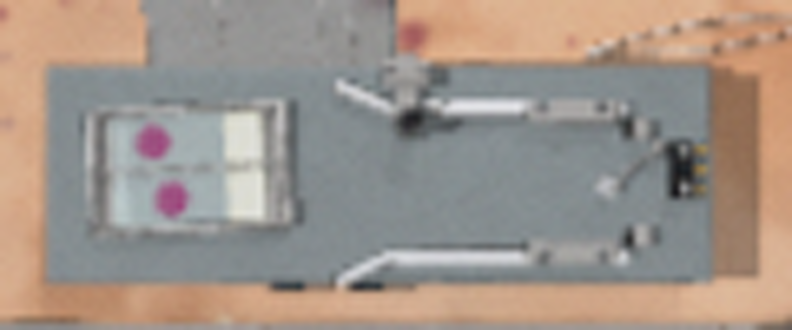

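The enlarged crop (scale 6.6, offset 288,176) shows these positions:
- **Deck:** x 46–711, y 66–281.
- **Carrier:** corners at about (92,104), (292,99), (296,226) and (88,232).
- **Rails:** y 106 and 257, with lead-in tips at x≈338.
- **Knob:** (410,120).

```bash
cat >> h.py <<'E'
def cp(c,x,y,z): return px(c,288+(x+.5)/6.6-.5,176+(y+.5)/6.6-.5,z)
E
python3 - <<'E'
from h import *
c=cam('top')
for n,x,y,z in [('TL',46,66,.06),('BL',46,281,.06),('TR',711,66,.06),('BR',711,279,.06),('railUL',450,113,.073),('railUR',520,113,.073),('railLL',400,251,.073),('railLR',520,251,.073),('c1',92,104,.072),('c2',292,99,.072),('c3',296,226,.072),('c4',88,232,.072),('knob',410,118,.098),('tipU',338,83,.073),('tipL',338,284,.073),('stopU',628,127,.072),('stopL',628,236,.072)]: print(n,cp(c,x,y,z).round(4))
D=np.zeros((200,640))
# depth knob
d=c['depth']; ys,xs=np.mgrid[176:226,288:408]
P=np.array([px(c,u,v) for u,v in zip(xs.ravel(),ys.ravel())])
k=(P[:,2]>.085)&(P[:,2]<.12); print(P[k].round(4))
k=(P[:,2]>.066)&(P[:,1]>-.09)&(P[:,0]>.36)&(P[:,0]<.5); print(cv2.minAreaRect(P[k,:2].astype('f4')*1000))
E
```

```text
TL [0.4978 0.024  0.06  ]
BL [0.3898 0.024  0.06  ]
TR [ 0.4967 -0.3102  0.06  ]
BR [ 0.3897 -0.3089  0.06  ]
railUL [ 0.4724 -0.1776  0.073 ]
railUR [ 0.4723 -0.2124  0.073 ]
railLL [ 0.4039 -0.1523  0.073 ]
railLR [ 0.4037 -0.2118  0.073 ]
c1 [4.775e-01 4.000e-04 7.200e-02]
c2 [ 0.4797 -0.0991  0.072 ]
c3 [ 0.4165 -0.1008  0.072 ]
c4 [0.4138 0.0024 0.072 ]
knob [ 0.468  -0.1558  0.098 ]
tipU [ 0.4876 -0.122   0.073 ]
tipL [ 0.3876 -0.1215  0.073 ]
stopU [ 0.4652 -0.2662  0.072 ]
stopL [ 0.411  -0.2656  0.072 ]
[[ 0.473  -0.1538  0.0953]
 [ 0.4729 -0.157   0.0952]
 [ 0.4697 -0.1505  0.0955]
 [ 0.4696 -0.1536  0.0972]
 [ 0.4695 -0.1568  0.0981]
 [ 0.4692 -0.1597  0.1016]
 [ 0.4667 -0.1507  0.0931]
 [ 0.4665 -0.1538  0.0945]
 [ 0.4659 -0.1563  0.103 ]
 [ 0.4663 -0.16    0.0977]
 [ 0.4638 -0.1542  0.0884]
 [ 0.4633 -0.157   0.094 ]]
((425.645263671875, -34.17835998535156), (111.52616882324219, 113.34190368652344), 85.77613830566406)
```

```bash
python3 -m creep '[40,-0.5,-0.3,-0.6,0.5,0,0, 40,-1.5,-1,-1.2,0,0,1, 40,-2.7,-1.7,-1.67,0,0,2, 40,-4,-2.5,-1.67,0,0,3, 40,-5.3,-3.3,-1.67,0,0,4, 40,-6.6,-4.2,-1.67,0,0,5, 40,-7.9,-5,-1.67,0,0,6, 40,-9.1,-5.8,-1.67,0,0,7, 40,-10,-6.3,-1.67,0,0,8, 40,-10.27,-6.5,-1.67,0,0,9.2, 40,-10.27,-6.5,-1.67,0,0,10.4, 40,-10.27,-6.5,-1.67,0,0,11.2]' 10
```

```text
time_s: 1.4
tool_pos: [0.4603, 0.2998, 0.2606]
tool_rot: [-180.0, -0.0, 89.7]
force: [0.7, 0.3, -0.5]
grip_width: 0.0399
grasp_force: 0.0
```

```bash
python3 -m creep '[40,-0.6,0,0,0,0,0, 40,-1.9,0,0,0,0,0, 40,-3.4,0,0,0,0,0, 40,-5,0,0,0,0,0, 40,-6.6,0,0,0,0,0, 40,-8.2,0,0,0,0,0, 40,-9.8,0.1,0,0,0,0, 40,-11.4,0.2,0.5,0,0,0, 40,-12.9,0.2,1.2,0,0,0, 40,-14.2,0.2,1.9,0,0,0, 40,-15,0.2,2.4,0,0,0.05, 40,-15.2,0.22,2.7,0,0,0.05]'; python3 - <<'E'
from h import *
c=cam('scene'); save(c,'s1.png',(260,150,400,240),5)
E
```

```text
time_s: 2.6
tool_pos: [0.4649, -0.1595, 0.1785]
tool_rot: [-179.9, 0.0, 89.5]
force: [-0.8, 0.5, 0.1]
grip_width: 0.0398
grasp_force: 0.0
```

View pics/s1.png

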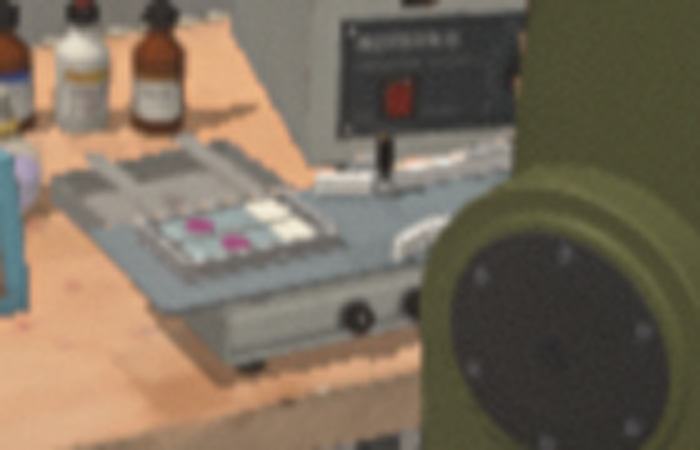

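The crop shows the carrier flat on the deck and the knob at (385,155), but the gripper isn't visible where it should be. I'll check whether the picture is stale or the gripper is out of the crop.

```bash
python3 - <<'E'
from h import *
c=cam('scene'); save(c,'s2.png'); o=env.get_obs(); print(o['time_s'],o['tool_pos'],pj(c,o['tool_pos']), pj(c,[.468,-.156,.098]))
E
```

```text
2.7 [ 0.46569897 -0.15602666  0.17853967] [337.31743174 151.88506048] [335.6086234  177.01068814]
```

View pics/s2.png

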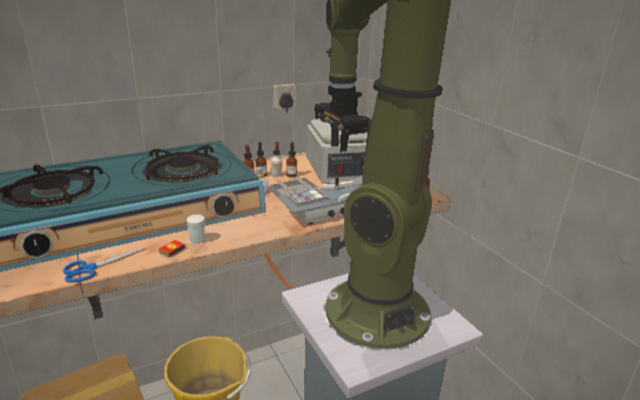

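The gripper is at about (345,125), with the fingers near (337–360, 140). That looks a little right of the projected TCP, so I'll check it by depth.

```bash
python3 - <<'E'
from h import *
c=cam('scene'); save(c,'s3.png',(300,90,400,200),5)
for v in range(130,162,3):
    print(v,[(u,*(px(c,u,v)*1000).astype(int)) for u in range(328,366,6) if 0<px(c,u,v)[0]<.56])
c=cam('top');save(c,'t3.png',(320,150,400,230),6)
print(pj(c,env.get_obs()['tool_pos']))
E
```

```text
130 [(334, np.int64(486), np.int64(-153), np.int64(238)), (340, np.int64(410), np.int64(-128), np.int64(264)), (346, np.int64(380), np.int64(-129), np.int64(273)), (352, np.int64(376), np.int64(-145), np.int64(273)), (358, np.int64(381), np.int64(-167), np.int64(268)), (364, np.int64(382), np.int64(-187), np.int64(266))]
133 [(334, np.int64(488), np.int64(-154), np.int64(228)), (340, np.int64(439), np.int64(-146), np.int64(245)), (346, np.int64(376), np.int64(-127), np.int64(266)), (352, np.int64(379), np.int64(-147), np.int64(263)), (358, np.int64(378), np.int64(-166), np.int64(261))]
136 [(334, np.int64(485), np.int64(-153), np.int64(220)), (340, np.int64(438), np.int64(-146), np.int64(236)), (346, np.int64(429), np.int64(-160), np.int64(237))]
139 [(334, np.int64(486), np.int64(-154), np.int64(211)), (340, np.int64(435), np.int64(-144), np.int64(229)), (346, np.int64(434), np.int64(-163), np.int64(227))]
142 [(334, np.int64(490), np.int64(-157), np.int64(200)), (340, np.int64(439), np.int64(-147), np.int64(218)), (346, np.int64(441), np.int64(-168), np.int64(215))]
145 [(334, np.int64(488), np.int64(-156), np.int64(192)), (340, np.int64(433), np.int64(-144), np.int64(211)), (346, np.int64(439), np.int64(-167), np.int64(206))]
148 [(340, np.int64(438), np.int64(-148), np.int64(200)), (346, np.int64(438), np.int64(-167), np.int64(198))]
151 [(340, np.int64(438), np.int64(-148), np.int64(191))]
154 []
157 [(364, np.int64(46), np.int64(31), np.int64(341))]
160 [(364, np.int64(42), np.int64(33), np.int64(337))]
[351.22346572 191.53392567]
```

View pics/s3.png

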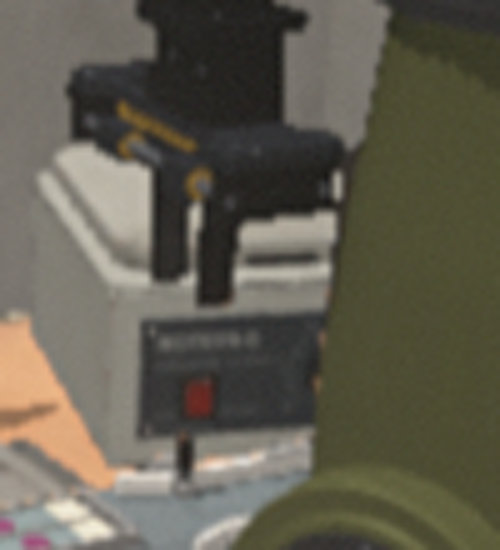

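The fingers look about 30 mm higher in the image than the pose says, with tips near z≈0.19 against an expected 0.157. I'll check both cameras against the known deck and knob, and check the fingers from above.

```bash
python3 - <<'E'
from h import *
c=cam('scene')
for u,v in [(300,188),(313,186),(325,195),(330,203),(337,179),(337,181),(316,212),(260,215),(240,226),(197,218)]: print(u,v,px(c,u,v).round(3))
for X in [(.4978,.024,.06),(.3898,.024,.06),(.447,-.049,.072)]: print(pj(c,X))
o=env.get_obs(); print(o['tool_pos'],o['qpos'],env.tip_reach)
t=cam('top')
# gripper/arm pixels in top near the tool
for v in range(180,206,3): print(v,[(u,*(px(t,u,v)*1000).astype(int).tolist()) for u in range(340,366,4)])
E
```

```text
300 188 [ 0.625 -0.114  0.002]
313 186 [ 0.608 -0.154  0.01 ]
325 195 [ 0.421 -0.096  0.071]
330 203 [ 0.39  -0.096  0.059]
337 179 [ 0.463 -0.158  0.093]
337 181 [ 0.466 -0.16   0.085]
316 212 [ 0.395 -0.055  0.037]
260 215 [0.505 0.072 0.001]
240 226 [ 0.469  0.146 -0.   ]
197 218 [0.444 0.268 0.065]
[275.96096737 195.03653636]
[291.29911263 210.89870053]
[306.25980423 193.91474345]
[ 0.4677594  -0.15380084  0.18026971] [-26.2129628   -1.25327761  41.29732858 108.65251956   0.81487642
  72.24897852  14.77970023] 0.022
180 [(340, 520, -128, 22), (344, 454, -105, 604), (348, 453, -112, 613), (352, 453, -120, 611), (356, 454, -128, 607), (360, 455, -137, 598), (364, 455, -145, 595)]
183 [(340, 509, -128, 29), (344, 447, -104, 611), (348, 447, -112, 613), (352, 448, -120, 606), (356, 448, -128, 610), (360, 447, -135, 612), (364, 447, -143, 610)]
186 [(340, 448, -100, 550), (344, 441, -104, 613), (348, 441, -112, 613), (352, 442, -120, 607), (356, 441, -127, 613), (360, 442, -135, 611), (364, 441, -143, 612)]
189 [(340, 484, -125, 73), (344, 436, -104, 614), (348, 436, -112, 612), (352,
[... 212 characters left out ...]
 429, -135, 617), (364, 429, -142, 619)]
195 [(340, 425, -97, 598), (344, 424, -104, 609), (348, 424, -112, 607), (352, 424, -119, 614), (356, 424, -127, 619), (360, 424, -134, 617), (364, 423, -142, 620)]
198 [(340, 419, -97, 608), (344, 419, -104, 607), (348, 419, -112, 608), (352, 418, -119, 617), (356, 418, -126, 621), (360, 418, -134, 619), (364, 418, -142, 621)]
201 [(340, 413, -97, 599), (344, 413, -104, 611), (348, 412, -112, 615), (352, 412, -119, 616), (356, 412, -126, 623), (360, 412, -134, 620), (364, 412, -141, 623)]
204 [(340, 407, -97, 602), (344, 407, -104, 613), (348, 406, -111, 617), (352, 406, -119, 620), (356, 406, -126, 625), (360, 406, -134, 623), (364, 406, -141, 624)]
```

View pics/t3.png

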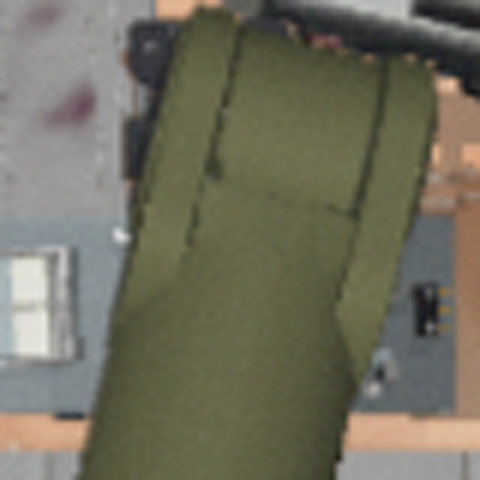

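```bash
python3 - <<'E'
from h import *
c=cam('scene'); T=np.array([.251,.599,.2096]); y=np.array([.386,.9225,0])
for s in(-1,1):
  for dz in(.0,-.022): print(s,dz,pj(c,T+s*.05*y+[0,0,dz]))
T=np.array([.4657,-.156,.1785])
for s in(-1,1): print(s,pj(c,T+[s*.0275,0,-.022]),pj(c,T+[s*.0275,0,.01]))
E
```

```text
-1 0.0 [ 67.23653951 229.74621419]
-1 -0.022 [ 69.57356206 239.9179522 ]
1 0.0 [ 10.97633554 230.41088362]
1 -0.022 [ 13.9443987  240.66084619]
-1 [341.62715164 162.21094215] [342.22161526 151.76164377]
1 [332.40050171 155.82594341] [332.88383905 145.64350449]
```

The cameras agree with the deck and knob, but the drawn fingers end about 32 mm short of the stated tips, also in the first picture. I'll descend on the stated geometry, which is the cautious case, and let the closing width show whether the knob is between the pads.

```bash
python3 -m creep '[40,0,0,0.6,0,0,0, 40,0,0,1.3,0,0,0, 40,0,0,2,0,0,0, 40,0,0,2.4,0,0,0, 40,0,0,2.5,0,0,0, 40,0,0,2.5,0,0,0, 5,0,0,2.5,0,0,0, 5,0,0,2.5,0,0,0, 5,0,0,2.5,0,0,0, 5,0,0,2.5,0,0,0, 5,0,0,2.5,0,0,0, 5,0,0,2.5,0,0,0]' 8
```

```text
time_s: 4.15
tool_pos: [0.4672, -0.1554, 0.1047]
tool_rot: [180.0, -0.0, 89.8]
force: [-1.1, -0.5, 0.8]
grip_width: 0.0067
grasp_force: 0.0
```

```bash
python3 -m creep '[40,0,0,0,0,0,0, 40,0,0,0,0,0,0, 40,0,0,0,0,0,0, 40,0,0,0.1,0,0,0, 40,0,0,0.25,0,0,0, 40,0,0,0.4,0,0,0]' 8; python3 - <<'E'
from h import *
c=cam('scene'); save(c,'s4.png',(310,130,390,200),7)
print(env.get_obs()['force'])
E
```

```text
time_s: 4.75
tool_pos: [0.467, -0.1554, 0.0922]
tool_rot: [-180.0, -0.0, 89.8]
force: [0.1, -0.6, 0.0]
grip_width: 0.0384
grasp_force: 0.0
[-0.07516053  0.17260659 -2.14377915]
```

View pics/s4.png

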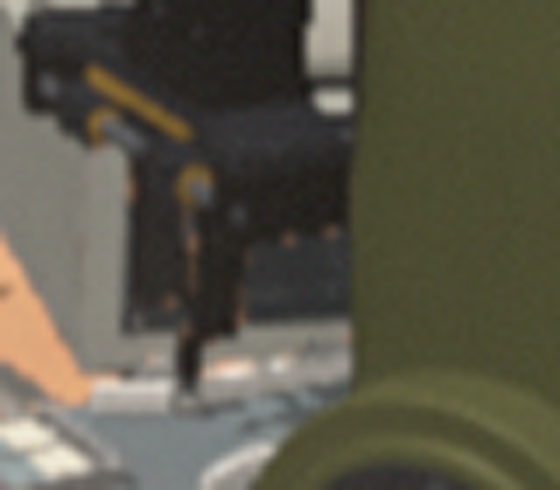

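The fingertips (crop y≈332) are just level with the knob's top (y≈335), and the knob is between them. So the true tips are about 10 mm above the reported TCP, and I'll go 20 mm lower.

```bash
python3 -m creep '[40,0,0,0.15,0,0,0, 40,0,0,0.3,0,0,0, 40,0,0,0.45,0,0,0, 40,0,0,0.6,0,0,0, 40,0,0,0.65,0,0,0, 5,0,0,0.65,0,0,0, 5,0,0,0.65,0,0,0, 5,0,0,0.65,0,0,0, 5,0,0,0.65,0,0,0, 5,0,0,0.65,0,0,0, 5,0,0,0.65,0,0,0]' 8
```

```text
time_s: 5.9
tool_pos: [0.4671, -0.1554, 0.0733]
tool_rot: [-180.0, -0.0, 89.8]
force: [-0.5, 0.1, 1.9]
grip_width: 0.0113
grasp_force: 8.0
```

The pads hold the knob (11.3 mm, 8 N). Now I'll draw the bolt back to its stop.

```bash
python3 -m creep '[5,0,0.1,0,0,0,0, 5,0,0.2,0,0,0,0, 5,0,0.3,0,0,0,0, 5,0,0.35,0,0,0,0, 5,0,0.4,0,0,0,0, 5,0,0.4,0,0,0,0]' 8;  python3 -m creep '[5,0,0.05,0,0,0,0, 5,0,0.1,0,0,0,0, 5,0,0.1,0,0,0,0]' 8
```

```text
time_s: 6.5
tool_pos: [0.4785, -0.1554, 0.0732]
tool_rot: [-179.9, -0.0, 89.8]
force: [-4.4, 0.6, 6.0]
grip_width: 0.0114
grasp_force: 8.0
time_s: 6.8
tool_pos: [0.4787, -0.1554, 0.0729]
tool_rot: [-179.6, -0.1, 89.7]
force: [-11.3, 1.7, 10.9]
grip_width: 0.0113
grasp_force: 8.0
```

The knob stopped at x=0.4787. I'll raise the tool slightly to rule out a finger catching on the strap, and pull again.

```bash
python3 -m creep '[5,0,-0.13,0,0,0,0, 18,0,-0.13,0,0,0,0, 18,0,-0.13,-0.1,0,0,0, 18,0,-0.13,-0.15,0,0,0, 5,0,-0.13,-0.15,0,0,0, 5,0,-0.13,-0.15,0,0,0, 5,0,-0.13,-0.15,0,0,0, 5,0,-0.05,-0.15,0,0,0, 5,0,0,-0.15,0,0,0, 5,0,0,-0.15,0,0,0]' 8
```

```text
time_s: 7.8
tool_pos: [0.4787, -0.1555, 0.0775]
tool_rot: [-179.6, -0.1, 89.7]
force: [-10.6, 0.8, 11.5]
grip_width: 0.0115
grasp_force: 8.0
```

It stopped at the same place, so the bolt is fully back and the nest's axis is at x≈0.437. Next I'll release the knob and straddle the carrier to centre it.

```bash
python3 -m creep '[5,0,-0.1,0,0,0,0, 26,0,-0.1,0,0,0,0, 26,0,-0.1,0,0,0,0, 26,0,-0.1,-0.5,0,0,0, 40,0,-0.1,-1.3,0,0,0, 87,0.6,-0.4,-2.2,0,0,0, 87,1.6,-0.8,-2.5,0,0,0, 87,2.8,-1.2,-2.5,0,0,0, 87,3.4,-1.3,-2.5,0,0,0, 87,3.55,-1.3,-2.5,0,0,0, 87,3.55,-1.3,-2.5,0,0,0]' 5;  python3 - <<'E'
from h import *
c=cam('top')
o=env.get_obs(); print(o['tool_pos'],o['grip_width'],o['force'])
E
```

```text
time_s: 8.9
tool_pos: [0.444, -0.0487, 0.1527]
tool_rot: [180.0, 0.0, 89.8]
force: [0.4, 0.4, 0.7]
grip_width: 0.0739
grasp_force: 0.0
[ 0.44402679 -0.04968868  0.15267452] 0.0780492166666471 [-0.22157814 -0.06702228 -0.1836182 ]
```

```bash
python3 -m creep '[87,0,0,0.3,0,0,0, 87,0,0,0.9,0,0,0, 87,0,0,1.7,0,0,0, 87,0,0,2.4,0,0,0, 87,0,0,2.8,0,0,0, 87,0,0,3.0,0,0,0, 87,0,0,3.1,0,0,0, 87,0,0,3.2,0,0,0, 87,0,0,3.2,0,0,0]' 5;  python3 - <<'E'
from h import *
c=cam('scene'); save(c,'s5.png',(260,140,380,230),6)
E
```

```text
time_s: 9.85
tool_pos: [0.444, -0.0488, 0.057]
tool_rot: [180.0, -0.0, 89.8]
force: [0.2, 0.2, 0.2]
grip_width: 0.0868
grasp_force: 0.0
```

View pics/s5.png

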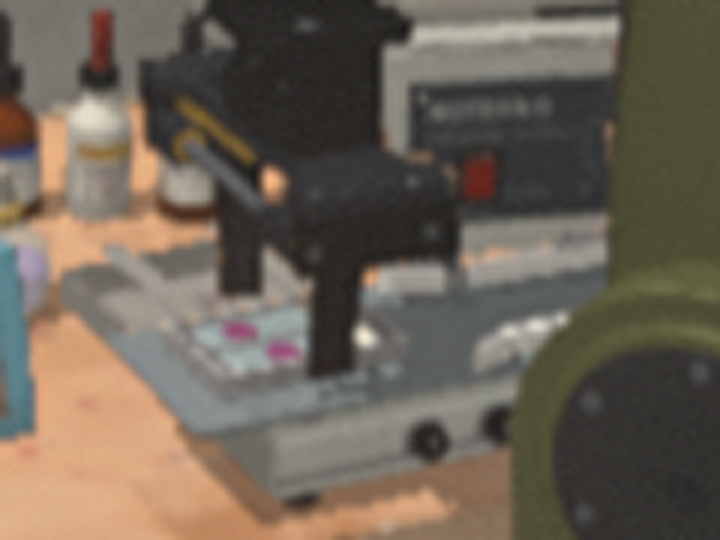

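The fingers straddle the carrier; the near tip at (332,375) is just above the deck. I'll lower 3 mm, close to a 66 mm cage, shift to the axis and reopen.

```bash
python3 -m creep '[87,0,0,0.08,0,0,0, 66,0,-0.03,0.08,0,0,0, 66,0,-0.06,0.08,0,0,0, 66,0,-0.1,0.08,0,0,0, 66,0,-0.14,0.08,0,0,0, 66,0,-0.18,0.08,0,0,0, 66,0,-0.21,0.08,0,0,0, 66,0,-0.23,0.08,0,0,0, 66,0,-0.23,0.08,0,0,0, 66,0,-0.23,0.08,0,0,0]' 5
```

```text
time_s: 10.9
tool_pos: [0.4368, -0.0488, 0.0543]
tool_rot: [180.0, -0.0, 89.8]
force: [0.8, -0.2, 0.6]
grip_width: 0.066
grasp_force: 0.4
```

The carrier is centred. The stove's corner is close to where the gripper body would be behind the carrier, so I'll hold the carrier lightly and slide it flat about 45 mm toward the mouth first.

```bash
python3 -m creep '[60,0,0,0,0,0,0, 60,0,0,0,0,0,0, 60,-0.1,0,0,0,0,0, 60,-0.3,0,0,0,0,0, 60,-0.6,0,0,0,0,0, 60,-0.9,0,0,0,0,0, 60,-1.2,0,0,0,0,0, 60,-1.4,0,0,0,0,0, 60,-1.5,0,0,0,0,0, 60,-1.5,0,0,0,0,0]' 8;  python3 -m creep '[76,0,0,0,0,0,0, 76,0,0,0,0,0,0, 76,0,0,0,0,0,0, 76,0,0,-0.4,0,0,0, 76,0,0,-1.1,0,0,0,  60,0,0,-1.7,0,0,0, 40,0.2,0,-1.9,0,0,0, 20,0.8,0,-1.9,0,0,0, 20,1.6,0,-1.9,0,0,0, 20,2.1,0,-1.9,0,0,0, 20,2.3,0,-1.9,0,0,0, 20,2.3,0,-1.9,0,0,0]' 8; python3 - <<'E'
from h import *
c=cam('top'); save(c,'t6.png',(288,176,408,226),6.6)
E
```

```text
time_s: 11.9
tool_pos: [0.4365, -0.0948, 0.0543]
tool_rot: [180.0, 0.1, 89.7]
force: [-0.2, -0.7, 3.8]
grip_width: 0.064
grasp_force: 7.9
time_s: 13.1
tool_pos: [0.4366, -0.024, 0.1111]
tool_rot: [-180.0, 0.0, 89.9]
force: [-0.1, 0.4, -0.1]
grip_width: 0.028
grasp_force: 0.0
```

View pics/t6.png

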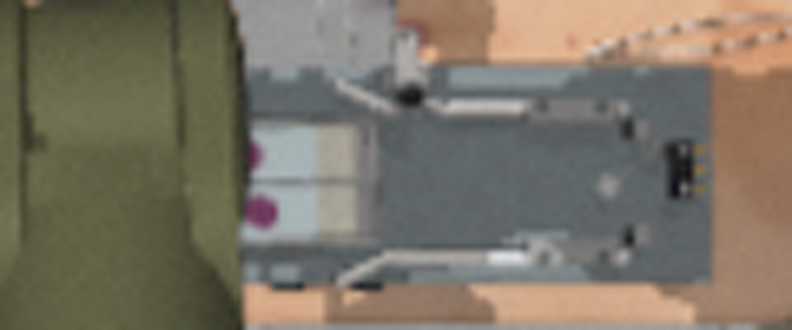

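The picture shows the carrier centred in the lead-ins, with its leading edge at crop x≈375 and sides at y≈122 and 243. The knob is drawn back at (410,95). Now I'll lower the tool behind the trailing edge and push.

```bash
python3 -m creep '[20,0,0,0.4,0,0,0, 20,0,0,0.9,0,0,0, 20,0,0,1.4,0,0,0, 20,0,0,1.7,0,0,0, 20,0,0,1.85,0,0,0, 20,0,0,1.88,0,0,0]' 8; python3 -m creep '[20,-0.2,0,0,0,0,0, 20,-0.4,0,0,0,0,0, 20,-0.6,0,0,0,0,0, 20,-0.85,0,0,0,0,0, 20,-1.1,0,0,0,0,0, 20,-1.4,0,0,0,0,0, 20,-1.7,0,0,0,0,0, 20,-2,0,0,0,0,0]'
```

```text
time_s: 13.75
tool_pos: [0.4364, -0.0252, 0.0543]
tool_rot: [-179.9, 0.0, 89.7]
force: [-0.3, 0.5, -0.3]
grip_width: 0.0205
grasp_force: 0.0
time_s: 14.55
tool_pos: [0.4367, -0.0855, 0.055]
tool_rot: [180.0, -0.0, 89.8]
force: [0.6, 3.0, 1.6]
grip_width: 0.0196
grasp_force: 1.2
```

```bash
python3 -m creep '[20,-0.3,0,0,0,0,0, 20,-0.6,0,0,0,0,0, 20,-0.9,0,0,0,0,0, 20,-1.2,0,0,0,0,0, 20,-1.4,0,0,0,0,0, 20,-1.6,0,0,0,0,0, 20,-1.75,0,0,0,0,0, 20,-1.85,0,0,0,0,0, 20,-1.95,0,0,0,0,0]'
```

```text
time_s: 15.45
tool_pos: [0.4364, -0.1432, 0.0548]
tool_rot: [180.0, -0.0, 89.8]
force: [0.2, 2.6, 2.0]
grip_width: 0.02
grasp_force: 1.5
```

```bash
python3 -m creep '[20,-0.1,0,0,0,0,0, 20,-0.2,0,0,0,0,0, 20,-0.28,0,0,0,0,0, 20,-0.34,0,0,0,0,0]'; python3 -m creep '[20,-0.03,0,0,0,0,0, 20,-0.06,0,0,0,0,0, 20,-0.08,0,0,0,0,0, 20,-0.08,0,0,0,0,0]'
```

```text
time_s: 15.85
tool_pos: [0.4363, -0.1536, 0.0549]
tool_rot: [180.0, -0.0, 89.8]
force: [-0.0, 3.2, 1.0]
grip_width: 0.0197
grasp_force: 1.4
time_s: 16.25
tool_pos: [0.4363, -0.1558, 0.0549]
tool_rot: [180.0, -0.0, 89.8]
force: [0.9, 2.1, 1.2]
grip_width: 0.0197
grasp_force: 1.4
```

```bash
python3 -m creep '[20,-0.03,0,0,0,0,0, 20,-0.06,0,0,0,0,0, 20,-0.08,0,0,0,0,0, 20,-0.08,0,0,0,0,0]'; python3 -m creep '[20,-0.03,0,0,0,0,0, 20,-0.06,0,0,0,0,0, 20,-0.08,0,0,0,0,0, 20,-0.08,0,0,0,0,0]'
```

```text
time_s: 16.65
tool_pos: [0.4363, -0.156, 0.0548]
tool_rot: [-180.0, -0.2, 89.8]
force: [1.9, 8.0, 2.3]
grip_width: 0.0201
grasp_force: 4.0
time_s: 17.05
tool_pos: [0.4363, -0.1561, 0.0548]
tool_rot: [-179.9, -0.4, 89.9]
force: [-0.6, 12.8, 5.9]
grip_width: 0.0201
grasp_force: 6.5
```

The carrier stopped firmly at y=−0.156 with a rising reaction, as computed for fully home. I'll back off, rise and go over the knob.

```bash
python3 -m creep '[20,0.2,0,0,0,0,0, 20,0.4,0,0,0,0,0, 20,0.4,0,-0.7,0,0,0, 26,0.4,0,-1.6,0,0,0, 26,0.4,0.2,-2.2,0,0,0, 26,0.3,0.8,-2.3,0,0,0, 26,0.15,1.25,-2.3,0,0,0, 26,0.15,1.4,-2.3,0,0,0, 26,0.15,1.4,-2.3,0,0,0]'
```

```text
time_s: 17.95
tool_pos: [0.4778, -0.1569, 0.1234]
tool_rot: [-179.9, 0.1, 89.7]
force: [-0.1, 0.5, 0.3]
grip_width: 0.0258
grasp_force: 0.0
```

```bash
python3 -m creep '[26,0.05,0.03,0.4,0,0,0, 26,0.05,0.03,0.9,0,0,0, 26,0.05,0.03,1.3,0,0,0, 26,0.05,0.03,1.55,0,0,0, 26,0.05,0.03,1.58,0,0,0, 5,0.05,0.03,1.58,0,0,0, 5,0.05,0.03,1.58,0,0,0, 5,0.05,0.03,1.58,0,0,0, 5,0.05,0.03,1.58,0,0,0]' 8; python3 -m creep '[5,0,-0.1,0,0,0,0, 5,0,-0.2,0,0,0,0, 5,0,-0.3,0,0,0,0, 5,0,-0.4,0,0,0,0, 5,0,-0.5,0,0,0,0]' 8
```

```text
time_s: 18.85
tool_pos: [0.4785, -0.155, 0.0769]
tool_rot: [-179.9, -0.0, 89.8]
force: [-4.4, 0.7, 4.6]
grip_width: 0.0117
grasp_force: 8.0
time_s: 19.35
tool_pos: [0.4645, -0.1549, 0.0769]
tool_rot: [179.9, 0.0, 89.8]
force: [0.5, -0.7, 3.3]
grip_width: 0.0117
grasp_force: 8.0
```

The tip is past the carrier's side and running freely behind it. Now the rest of the stroke.

```bash
python3 -m creep '[5,0,-0.1,0,0,0,0, 5,0,-0.2,0,0,0,0, 5,0,-0.28,0,0,0,0, 5,0,-0.34,0,0,0,0, 5,0,-0.36,0,0,0,0]' 8; python3 -m creep '[5,0,-0.05,0,0,0,0, 5,0,-0.1,0,0,0,0, 5,0,-0.13,0,0,0,0, 5,0,-0.13,0,0,0,0]' 8
```

```text
time_s: 19.85
tool_pos: [0.4542, -0.1549, 0.0769]
tool_rot: [179.9, 0.0, 89.8]
force: [4.7, -1.7, 3.1]
grip_width: 0.0114
grasp_force: 8.0
time_s: 20.25
tool_pos: [0.4539, -0.1549, 0.0771]
tool_rot: [179.4, 0.1, 89.8]
force: [13.5, -2.5, -5.9]
grip_width: 0.0115
grasp_force: 8.0
```

The bolt is at its stop after its full 24 mm stroke. I'll relax, let go, rise clear and check by depth.

```bash
python3 -m creep '[5,0,0.12,0,0,0,0, 26,0,0.12,0,0,0,0, 26,0,0.12,0,0,0,0, 26,0,0.12,0,0,0,0, 26,0,0.12,-0.6,0,0,0, 26,0,0.12,-1.5,0,0,0, 26,0,0.12,-2.7,0,0,0, 26,0,0.12,-4,0,0,0, 26,0,0.12,-4.6,0,0,0, 26,0,0.12,-4.6,0,0,0]' 8; python3 -m creep '[26,0.8,0,0,0,0,0, 26,2.2,0,0,0,0,0, 26,3.7,0,0,0,0,0, 26,5.2,0,0,0,0,0, 26,6.6,0,0,0,0,0, 26,7.6,0,0,0,0,0, 26,8,0,0,0,0,0, 26,8,0,0,0,0,0]'; python3 - <<'E'
from h import *
c=cam('top'); d=c['depth']; ys,xs=np.mgrid[176:226,320:408]
P=np.array([px(c,u,v) for u,v in zip(xs.ravel(),ys.ravel())])
k=(P[:,2]>.086)&(P[:,2]<.12); print('knob',np.median(P[k],0).round(4),k.sum())
im=c['color']; hsv=cv2.cvtColor(im,cv2.COLOR_RGB2HSV)
m=cv2.inRange(hsv,(140,70,60),(175,255,255)); m[:,:300]=0;m[:185]=0;m[218:]=0;m[:,400:]=0
n,_,s,ce=cv2.connectedComponentsWithStats(m); print([(s[i,4],px(c,*ce[i],.068).round(4)) for i in range(1,n) if s[i,4]>4])
# row profile of brightness along axis (lead edge / stop)
print([(round(px(c,u,202,.072)[1],3),int(im[184+16:206,u].mean())) for u in range(344,398)])
E
```

```text
time_s: 21.25
tool_pos: [0.4539, -0.1549, 0.2166]
tool_rot: [179.8, -0.0, 89.8]
force: [-0.1, 0.6, 0.3]
grip_width: 0.0259
grasp_force: 0.0
time_s: 22.05
tool_pos: [0.453, 0.086, 0.213]
tool_rot: [-179.8, 0.1, 89.9]
force: [0.2, -0.8, -0.5]
grip_width: 0.0262
grasp_force: 0.0
knob [ 0.4565 -0.1566  0.0972] 11
[(np.int32(15), array([ 0.4504, -0.1989,  0.068 ])), (np.int32(14), array([ 0.4213, -0.2065,  0.068 ]))]
[(np.float64(-0.139), 100), (np.float64(-0.142), 100), (np.float64(-0.145), 100), (np.float64(-0.149), 95), (np.float64(-0.152), 95), (np.float64(-0.155), 92), (np.float64(-0.159), 101), (np.float64(-0.162), 100), (np.float64(-0.165), 103), (np.float64(-0.168), 115), (np.float64(-0.172), 117), (np.float64(-0.175), 124), (np.float64(-0.178), 156), (np.float64(-0.182), 170), (np.float64(-0.185), 169), (np.float64(-0.188), 165), (np.float64(-0.191), 150), (np.float64(-0.195), 139), (np.float64(-0.198), 134), (np.float64(-0.201), 139), (np.float64(-0.205), 147), (np.float64(-0.208), 163), (np.float64(-0.211), 168), (np.float64(-0.214), 168), (np.float64(-0.218), 168), (np.float64(-0.221), 168), (np.float64(-0.224), 168), (np.float64(-0.227), 168), (np.float64(-0.231), 168), (np.float64(-0.234), 162), (np.float64(-0.237), 157), (np.float64(-0.241), 155), (np.float64(-0.244), 157), (np.float64(-0.247), 157), (np.float64(-0.25), 157), (np.float64(-0.254), 129), (np.float64(-0.257), 116), (np.float64(-0.26), 92), (np.float64(-0.264), 106), (np.float64(-0.267), 104), (np.float64(-0.27), 99), (np.float64(-0.273), 100), (np.float64(-0.277), 98), (np.float64(-0.28), 98), (np.float64(-0.283), 93), (np.float64(-0.287), 52), (np.float64(-0.29), 30), (np.float64(-0.293), 60), (np.float64(-0.296), 49), (np.float64(-0.3), 90), (np.float64(-0.303), 101), (np.float64(-0.306), 105), (np.float64(-0.31), 121), (np.float64(-0.313), 126)]
```

```bash
python3 -c "
from cell import env
print(env.sign_off())"
```

```text
the job is handed in; nothing more can be done
None
```

I drew the bolt fully back, slid the carrier home against the end stops and shot the bolt fully in behind it. The job was handed in at about 22 s with the gripper clear. I judged the carrier home from where it stopped and from the bolt going in, and did not see the switch lever directly.

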